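# Load two gas cells and latch the chamber lid

### The job

Load the spectrometer's sample chamber: lay the two long gas cells into its two wells, one in each, stems up, setting each down gently rather than dropping it. Then close the lid and press it fully home past its catch, so that it stays shut. Leave the short cell and the beaker where they stand.

Things in the scene. Friction and masses are not known exactly. Their poses are not given: they have to be found in the camera images.
- case: sample chamber, fixed to the bench: grey box 150 (x) x 220 (y) x 85 mm high, walls 5 mm, open on top, black floor 8 mm thick; on the floor a white frame 12 mm high with two wells side by side. Origin: centre of its underside, on the bench; x points from its front (robot's side, with the catch) to the hinge at the back, y left, z up.
- well_left (a point): middle of the floor of the well on the chamber's +y side, 34 mm from the chamber's middle, 8 mm above the bench. Each well is 122 mm long (chamber x), 60 mm wide (y) and 12 mm deep; an 8 mm rib parts the two, and a 41 mm wide rib, 12 mm high, lies between each well and the side wall. Axes as the chamber's.
- well_right (a point): the same for the well on the chamber's -y side.
- lid (a joint): lid angle: 0 fully shut, grows as it opens; starts at about 1.5 to 1.75 (1.57 is upright). Stiff hinge: the lid stays where left; under 3 N at the tab move it. From about 0.1 rad down a sprung catch resists: about 8 to 13 N downward on the free edge push it past the catch, at about 0.045 rad; below about 0.035 it snaps to 0 and is held. Left on the catch it stays ajar.
- lid_tab (a point): middle of the outer face (top when shut) of the black tab on the lid's free edge: 70 mm wide, 20 mm long, 8 mm thick; 175 mm from the hinge, 8 mm outside the hinge plane; the tab ends 10 mm farther out. 93 mm above the bench when shut. x points to the hinge, y along the hinge, z out of the outer face (up when shut, away from the robot when upright).
- lid_hinge (a point): middle of the hinge axis (y), on top of the chamber's back wall, 85 mm above the bench, 75 mm behind the chamber's origin; turns with the lid, axes as lid_tab. The lid is a grey plate 165 mm long from the hinge (plus the tab), 220 mm wide, 8 mm thick; a catch plate 50 mm wide hangs 30 mm down from its underside, 163 mm from the hinge.
- cell_a: a long gas cell: steel tube 40 mm in diameter along x between two square aluminium flanges 50 x 50 x 10 mm, 110 mm long over all; lies on its flanges. Two brass stems on top, 37 mm from the middle, reach 58 mm above the underside. Origin: centre of the underside; x along the tube, z up (stems up). Tube axis 25 mm above the underside, 90 mm bare between the flanges. 0.2 to 0.42 kg.
- cell_b: the other long gas cell: steel tube 40 mm in diameter along x between two square aluminium flanges 50 x 50 x 10 mm, 110 mm long over all; lies on its flanges. Two brass stems on top, 37 mm from the middle, reach 58 mm above the underside. Origin: centre of the underside; x along the tube, z up (stems up). Tube axis 25 mm above the underside, 90 mm bare between the flanges. 0.2 to 0.42 kg.
- short_cell: a short gas cell (not wanted): steel tube 40 mm in diameter along x between two square aluminium flanges 50 x 50 x 10 mm, 70 mm long over all; lies on its flanges. Two brass stems on top, 17 mm from the middle, reach 58 mm above the underside. Origin: centre of the underside; x along the tube, z up (stems up). Tube axis 25 mm above the underside, 50 mm bare between the flanges. About 0.2 kg.
- beaker: bystander: clear plastic beaker, 70 mm across, 90 mm high, loose; origin at the centre of its underside.
Not all that is in view belongs to the job. What is shaped like the cell_a but orange is not meant.

How it is judged:
By the outcome, as a careful person would: the job done as asked, in the order asked, and still so for the second after the job is handed in, with the robot touching nothing.
It also fails if it takes over 72 s, if anything falls off the work surface, if the arm or the gripper's body presses on something with over 40 N, if the wrist force passes 120 N, or if a joint passes its speed limit or range.

### The arm

A 6-joint arm with a two-finger parallel gripper is mounted at the origin on the work surface. World frame = base frame: x ahead of the robot, y to its left, z up, the work surface at z = 0. Lengths are in mm, angles in rad, forces in N, time in s.
With the tool pointing down it reaches from about 350 to 775 mm from the base axis. Payload 7.3 kg.
Tool frame: the origin (TCP) lies midway between the tips of the shut fingers; the grasp point (between the pads) lies 19 mm behind it; z points along the fingers, y is the line along which they close (so a half turn about z gives the same grasp; the last joint's range is limited). The gripper opens to 92 mm and grips with 3 to 60 N. Pads are 19 mm wide; open, the fingers measure 130 mm over their backs; the gripper's body (75 mm by 190 mm) begins 47 mm behind the grasp point.
Start: joints at [1.064, 0.342, 1.524, -0, 1.275, -0.146], TCP at [185.324, 491.223, 226.741] pointing down, gripper open.
Joint ranges: [-2.53, 2.53], [-0.77, 2.02], [0.04, 2.7], [-1, 4.14], [0.28, 2.66], [-3.11, 3.11]. Speed limits (rad/s): [2.57, 2.57, 3.14, 3.14, 3.14, 3.14].

### API

Orientations are given as [roll, pitch, yaw] about the fixed x, y, z axes, in that order (R = Rz(yaw) Ry(pitch) Rx(roll)).
In Python, from plant import bot gives the robot as it stands.
- The arm moves only by the tool servo_tool, never from a script. Its argument "deltas" is a list of rows, each a list of 2 entries, a list of its own where there are three numbers: the shift along the tool's x, y, z in m, then the turn, a rotation vector about the tool's x, y, z in degrees. A call has 1 to 20 rows; each row shifts and turns the commanded pose from where the row before left it, along the tool's axes as they then stand; what a row does not reach is not made up. A row lasts 1/8 s, in which the tool goes at most 62.5 mm and 10.7 degrees, less where a joint would pass 70% of its speed; a pose out of reach is approached as far as the arm can. A call with a gripper value outside its range is refused whole. "fingers" is the opening, from 0 (shut) to 1 (fully open), set as the call begins (left out, the last holds). The fingers move at their own pace and stop on an object; the grip force is fixed at half the most. Time passes only in rows, so rows that do not move let the fingers close. It gives the time, the measured TCP pose, the force, the opening and the grip force at its end, in the units of the state.
- bot.get_obs(): the state, without advancing time (a new reading comes with each control period).
- bot.capture(name): name is "scene" or "top" or "wrist"; returns the picture (400x640x3 uint8, red, green, blue); there is no depth.
- bot.camera_model(name): a dict with "mtx" (3x3 intrinsics, pixels), "dist" ([k1, k2, p1, p2, k3] as OpenCV has them; the pictures are not rectified), "xyz" and "rotation" of the camera in the world. Camera axes: x right, y down, z forward; pixel columns grow to the right and rows downward; lengths in mm; the calibration is good to about 2 mm. A picture is of the moment at which its call begins: read the wrist's pose just before it. camera_model takes no time and is no camera call; for the wrist camera it gives the pose at the moment of the call.
- bot.close_job(): hands the job in; it is judged then, once.
The state is a dict: "time": time; "joint_positions": joint angles; "dq": joint speeds; "tau": joint torques, N m; "tool_pos": TCP position; "tcp_rot": TCP orientation; "contact_force": force on the tool from outside, world axes, zero at the start; "moment": the same for the moment, N m; "grip_width": finger opening in mm; "finger_force": force on a finger pad.
Only numpy, scipy, OpenCV 4.12 (cv2) and the standard library are available. Lean on these libraries where they do the work, as an engineer would, in place of code of your own. Each camera call takes 0.05 s, during which the arm holds its last target. There are 200 camera calls.

## Working session

There is one attempt and no reset: what is moved stays moved. The work goes in short steps, Python scripts to look and compute and a tool call to move; the robot and the scene stay as the last step left them, time stands still between calls to the robot, and variables do not carry over. Pictures are saved under pics/ and viewed, at most 10 in all, crops included, and the job is handed in when it is done.

Besides the shell and the picture viewer there is one more tool, called after "Call:" in YAML: its name, and indented under it one key for each argument. servo_tool: Moves the arm, as the interface text tells. Its arguments: {"type":"object","properties":{"deltas":{"type":"array"},"fingers":{"type":"number"}},"required":["deltas"]}

```bash
ls; mkdir -p pics
python3 - <<'E'
from plant import bot
import cv2,numpy as np
for n in("scene","top"):
    im=bot.capture(n); cv2.imwrite(f"pics/{n}0.png",im[...,::-1]); m=bot.camera_model(n)
    print(n,np.round(m["mtx"],1).tolist(),m["dist"],np.round(m["xyz"]),np.round(m["rotation"],3).tolist())
o=bot.get_obs();print({k:np.round(v,3) for k,v in o.items()})
E
```

```text
pics
scene [[419.8, 0.0, 318.3], [0.0, 419.8, 204.0], [0.0, 0.0, 1.0]] [-0.06579445  0.          0.          0.          0.        ] [ 617. -671.  595.] [-2.211, 0.023, 0.111]
top [[371.3, 0.0, 317.3], [0.0, 371.3, 199.2], [0.0, 0.0, 1.0]] [-0.07847921  0.          0.          0.          0.        ] [490.  -6. 993.] [-3.1, -0.011, -1.586]
{'time': np.float64(0.1), 'joint_positions': array([ 1.064,  0.343,  1.525, -0.   ,  1.275, -0.146]), 'dq': array([-0.002, -0.002, -0.002, -0.   ,  0.   , -0.   ]), 'tau': array([ 1.000e-03, -4.320e+01, -2.447e+01,  7.200e-02,  5.300e-02,
       -0.000e+00]), 'tool_pos': array([185.123, 490.898, 226.111]), 'tcp_rot': array([-3.14 , -0.   ,  2.781]), 'contact_force': array([-0.124, -0.289, -0.422]), 'moment': array([ 0.071, -0.015, -0.04 ]), 'finger_force': np.float64(0.0), 'grip_width': np.float64(92.168)}
```

View pics/top0.png

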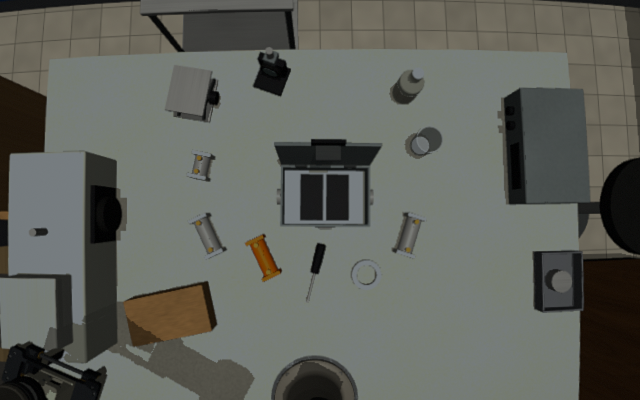

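View pics/scene0.png

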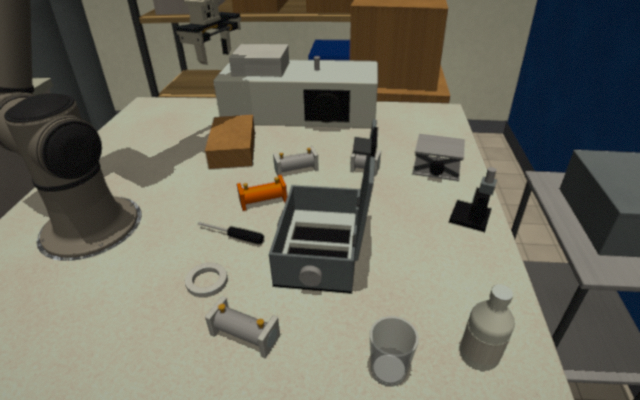

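The top view shows two long grey cells at (209,236) and (409,235), and the short cell at (202,166). The orange look-alike is at (263,258), the chamber at (325,197) with its lid edge near row 140, and the beaker at (420,145). All stems are up. Candidates for a "long cell" are (209,236) and (409,235), both grey and long, so I choose those. I reject (263,258) as orange and (202,166) as short.

```bash
cat > h.py <<'E'
import cv2,numpy as np
from plant import bot
from scipy.spatial.transform import Rotation as R
def ray(m,px):
    u=cv2.undistortPoints(np.float64(px).reshape(-1,1,2),m["mtx"],m["dist"])[:,0]
    return np.c_[u,np.ones(len(u))]@R.from_euler("xyz",m["rotation"]).as_matrix().T
def onz(m,px,z):
    d=ray(m,px);c=np.array(m["xyz"]);return c+d*((z-c[2])/d[:,2])[:,None]
def blobs(mask,amin):
    cs,_=cv2.findContours(mask.astype(np.uint8),cv2.RETR_EXTERNAL,cv2.CHAIN_APPROX_NONE)
    return [c for c in cs if cv2.contourArea(c)>=amin]
def proj(m,P):
    Rm=R.from_euler("xyz",m["rotation"]).as_matrix().T
    return cv2.projectPoints(np.float64(P),cv2.Rodrigues(Rm)[0],-Rm@np.array(m["xyz"]),m["mtx"],m["dist"])[0][:,0]
E
python3 - <<'E'
from h import *
im=cv2.imread("pics/top0.png");m=bot.camera_model("top")
hsv=cv2.cvtColor(im,cv2.COLOR_BGR2HSV)
br=(hsv[...,0]>8)&(hsv[...,0]<32)&(hsv[...,1]>110)&(hsv[...,2]>60)
br[:,:150]=0;br[270:]=0;br[:,450:]=0
n,l,s,c=cv2.connectedComponentsWithStats(br.astype(np.uint8))
for i in range(1,n):
    if s[i,4]>=3: print("brass",c[i].round(1),s[i,4],onz(m,c[i],54)[0].round(1))
blk=(hsv[...,2]<45); blk[:170]=0;blk[225:]=0;blk[:,:290]=0;blk[:,360:]=0
for b in blobs(blk,100):
    r=cv2.minAreaRect(b);p=cv2.boxPoints(r);print("well",np.round(r[0],1),onz(m,p,14).round(1)[:,:2].tolist())
c=cv2.resize(im[130:270,180:430],None,fx=3.2,fy=3.2,interpolation=cv2.INTER_CUBIC);cv2.imwrite("pics/crop0.png",c)
E
```

```text
brass [198.8 157.4] 16 [640.9 284.7  54. ]
brass [195.9 170.4] 17 [607.5 292.   54. ]
brass [197.9 222.6] 17 [474.5 286.9  54. ]
brass [416.2 221.4] 16 [ 469.3 -267.9   54. ]
brass [261.8 253.2] 543 [395.4 125.2  54. ]
brass [210.1 249.4] 17 [406.4 256.1  54. ]
brass [407.8 249.4] 16 [ 398.7 -244.5   54. ]
well [337. 197.] [[594.9, -43.9], [594.2, -96.9], [477.8, -94.8], [478.6, -42.0]]
well [311. 197.] [[595.8, 24.9], [595.1, -28.0], [478.8, -26.2], [479.6, 26.4]]
```

View pics/crop0.png

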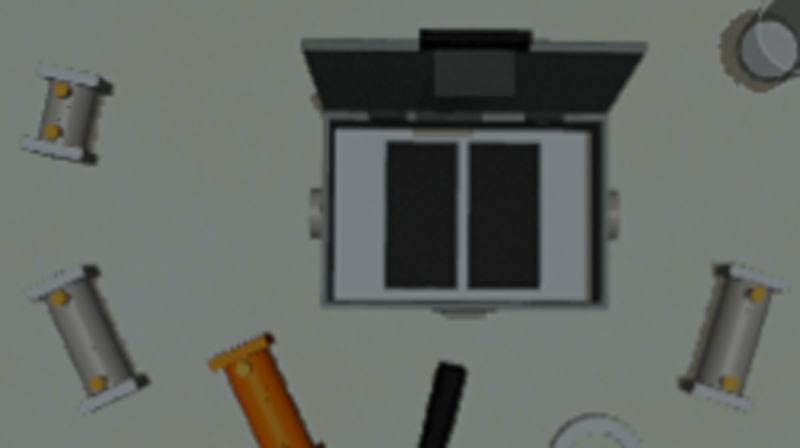

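The crop shows both chosen cells as bare grey steel with two brass stems each. Stem spacing measures 74.7 and 74.4 mm against the expected 74, and the short cell's measures 34 mm. Both wells are clear, and the lid is near upright with its tab at crop (475,40).

Call:
servo_tool:
  deltas:
    - [[0,0,0],[0,0,-9]]
    - [[0,0,0],[0,0,-9]]
    - [[0,0,0],[0,0,-9]]
    - [[0,0,0],[0,0,-9]]
    - [[0,0,0],[0,0,-9]]
    - [[-0.0178,-0.0381,0],[0,0,0]]
    - [[-0.0178,-0.0381,0],[0,0,0]]
    - [[-0.0178,-0.0381,0],[0,0,0]]
    - [[-0.0178,-0.0381,0],[0,0,0]]
    - [[-0.0178,-0.0381,0],[0,0,0]]
    - [[-0.0178,-0.0381,0],[0,0,0]]
    - [[-0.0178,-0.0381,0],[0,0,0]]
    - [[-0.0178,-0.0381,0],[0,0,0]]
    - [[0,0,0],[0,0,0]]
    - [[0,0,0],[0,0,0]]
  fingers: 1

```text
time: 1.98
tool_pos: [440.1, 272.2, 226.4]
tcp_rot: [3.141, -0.001, -2.717]
contact_force: [0.0, 0.1, 0.5]
grip_width: 91.9
finger_force: 0.0
```

```bash
cat >> h.py <<'E'
def go(x,y,z,yaw):
    "tool-frame shift in mm after turning to yaw (deg, tool down), and the turn about tool z"
    o=bot.get_obs();r=R.from_euler("xyz",o["tcp_rot"]);y0=np.degrees(o["tcp_rot"][2])
    t=R.from_euler("xyz",[180,0,yaw],degrees=True)
    print("pos",np.round(o["tool_pos"],1),"shift after turn",np.round(t.inv().apply(np.array([x,y,z])-o["tool_pos"]),1),"rotvec",np.round(np.degrees((r.inv()*t).as_rotvec()),1))
E
python3 - <<'E'
from h import *
m=bot.camera_model("wrist");im=bot.capture("wrist");cv2.imwrite("pics/w1.png",im[...,::-1])
print(np.round(m["xyz"]),np.round(m["rotation"],3),m["mtx"][0][0])
hsv=cv2.cvtColor(im,cv2.COLOR_RGB2HSV)
br=((hsv[...,0]>8)&(hsv[...,0]<32)&(hsv[...,1]>110)&(hsv[...,2]>60)).astype(np.uint8)
n,l,s,c=cv2.connectedComponentsWithStats(br)
for i in range(1,n):
    if s[i,4]>=30: print("brass",c[i].round(1),s[i,4],onz(m,c[i],54)[0].round(1))
t=bot.camera_model("top")
p=np.array([[420,30],[530,30],[304,40],[646,44],[435,97],[515,97]])/3.2+[180,130]
for z in (265,):print(onz(t,p,z).round(1)[:,:2].tolist())
print(onz(t,p[4:],240).round(1)[:,:2].tolist())
E
```

```text
[366. 238. 384.] [ 2.831 -0.     1.995] 331.0369530354866
brass [509.1  50.3] 22189 [251.3 379.   54. ]
brass [212.7  60.1] 4792 [375.5 129.8  54. ]
brass [321.4 148.5] 111 [409.5 256.6  54. ]
brass [321.4 218.6] 103 [477.2 287.1  54. ]
brass [501.6 312. ] 251 [497.6 534.4  54. ]
brass [142.9 313.6] 245 [677.7 141.1  54. ]
brass [263.4 334.8] 75 [643.6 284.8  54. ]
[[639.3, -4.2], [638.5, -72.3], [634.1, 67.6], [629.0, -144.2], [597.4, -12.8], [596.8, -62.2]]
[[601.1, -13.1], [600.5, -64.1]]
```

View pics/w1.png

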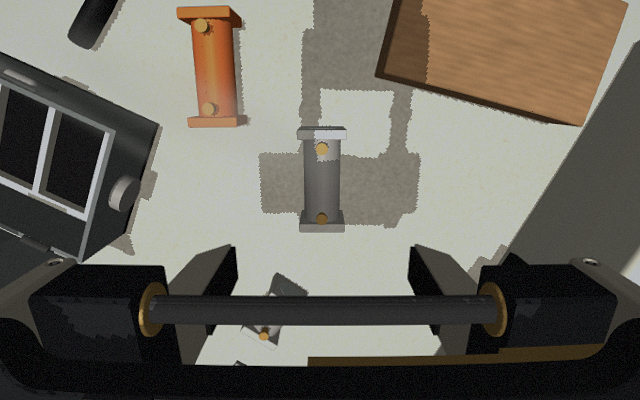

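The wrist view shows the grey long cell centred at (321,185) between the fingers' line, with stems at (321,148) and (321,219). The spacing is 74 mm, so it is the right cell. I'll descend and grip it slightly toward the robot's side.

Call:
servo_tool:
  deltas:
    - [[0.0065,-0.0012,0.02],[0,0,0]]
    - [[0,0,0.03],[0,0,0]]
    - [[0,0,0.04],[0,0,0]]
    - [[0,0,0.04],[0,0,0]]
    - [[0,0,0.03],[0,0,0]]
    - [[0,0,0.025],[0,0,0]]
    - [[0,0,0.015],[0,0,0]]
    - [[0,0,0.007],[0,0,0]]
    - [[0,0,0.005],[0,0,0]]
    - [[0,0,0],[0,0,0]]
    - [[0,0,0],[0,0,0]]
    - [[0,0,0],[0,0,0]]

```text
time: 3.52
tool_pos: [435.5, 268.5, 15.2]
tcp_rot: [3.142, 0.001, -2.717]
contact_force: [0.6, 0.6, 1.2]
grip_width: 91.8
finger_force: 0.0
```

Call:
servo_tool:
  deltas:
    - [[0,0,0],[0,0,0]]
    - [[0,0,0],[0,0,0]]
    - [[0,0,0],[0,0,0]]
    - [[0,0,0],[0,0,0]]
    - [[0,0,0],[0,0,0]]
    - [[0,0,0],[0,0,0]]
    - [[0,0,0],[0,0,0]]
    - [[0,0,0],[0,0,0]]
  fingers: 0.2

```text
time: 4.53
tool_pos: [435.2, 268.4, 14.7]
tcp_rot: [3.141, 0.0, -2.717]
contact_force: [0.1, 0.6, -0.4]
grip_width: 39.4
finger_force: 30.0
```

Call:
servo_tool:
  deltas:
    - [[0,0,-0.005],[0,0,0]]
    - [[0,0,-0.015],[0,0,0]]
    - [[0,0,-0.03],[0,0,0]]
    - [[0,0,-0.035],[0,0,0]]
    - [[0,0,-0.035],[0,0,0]]
    - [[0,0,-0.03],[0,0,0]]
    - [[0,0,-0.01],[0,0,0]]
    - [[0,0,0],[0,0,8.4]]
    - [[0,0,0],[0,0,8.4]]
    - [[0,0,0],[0,0,8.3]]
    - [[0,0,0],[0,0,0]]
    - [[0,0,0],[0,0,0]]

```text
time: 6.02
tool_pos: [434.9, 268.2, 174.4]
tcp_rot: [-3.141, -0.001, 3.131]
contact_force: [0.2, 0.2, -3.6]
grip_width: 38.9
finger_force: 30.0
```

```bash
cat >> h.py <<'E'
def brass(im,m,z,amin=30):
    hsv=cv2.cvtColor(im,cv2.COLOR_RGB2HSV)
    br=((hsv[...,0]>8)&(hsv[...,0]<32)&(hsv[...,1]>110)&(hsv[...,2]>60)).astype(np.uint8)
    n,l,s,c=cv2.connectedComponentsWithStats(br)
    return [(c[i].round(1),s[i,4],onz(m,c[i],z)[0].round(1)) for i in range(1,n) if s[i,4]>=amin]
E
python3 - <<'E'
from h import *
go(515,-0.7,175,179.2)
o=bot.get_obs();m=bot.camera_model("wrist");im=bot.capture("wrist")
print(o["finger_force"],o["grip_width"],o["contact_force"])
for b in brass(im,m,o["tool_pos"][2]-14.7+54):
    p=R.from_euler("xyz",o["tcp_rot"]).inv().apply(b[2]-o["tool_pos"])
    if abs(p[0])<100:print(b,p.round(1))
E
```

```text
pos [434.9 268.2 174.4] shift after turn [ -83.8 -267.8   -0.6] rotvec [-0.  -0.   0.2]
29.999093413352966 38.880569219024885 [ 0.22672344  0.23273764 -3.56254827]
(array([165.3, 138.2]), np.int32(5587), array([365.7, 212.5, 213.7])) [ 68.7 -56.5 -39.3]
(array([322.3, 242.8]), np.int32(848), array([407. , 268.5, 213.7])) [ 28.   -0.  -39.3]
(array([241.8, 313.4]), np.int32(298), array([439.6, 233.9, 213.7])) [ -5.  -34.3 -39.3]
(array([404.3, 313.5]), np.int32(218), array([440.4, 303. , 213.7])) [ -5.1  34.8 -39.4]
(array([379.3, 358.3]), np.int32(2884), array([464.3, 293.6, 213.7])) [-29.1  25.7 -39.4]
```

Call:
servo_tool:
  deltas:
    - [[-0.006,-0.018,0],[0,0,0]]
    - [[-0.01,-0.032,0],[0,0,0]]
    - [[-0.012,-0.04,0],[0,0,0]]
    - [[-0.012,-0.04,0],[0,0,0]]
    - [[-0.012,-0.04,0],[0,0,0]]
    - [[-0.012,-0.04,0],[0,0,0]]
    - [[-0.01,-0.032,0],[0,0,0]]
    - [[-0.007,-0.018,0],[0,0,0]]
    - [[-0.003,-0.008,0],[0,0,0]]
    - [[0,0,0],[0,0,0]]
    - [[0,0,0],[0,0,0]]

```text
time: 7.45
tool_pos: [515.3, 0.3, 174.7]
tcp_rot: [3.141, -0.0, 3.129]
contact_force: [0.2, 0.2, -4.1]
grip_width: 39.0
finger_force: 30.0
```

Run:
```python
from h import *
o=bot.get_obs();m=bot.camera_model("wrist");im=bot.capture("wrist");cv2.imwrite("pics/w2.png",im[...,::-1])
print(o["tool_pos"],o["tcp_rot"])
yaw=-0.014
def c2w(x,y,z):return [536.9+x*np.cos(yaw)-y*np.sin(yaw),-35+x*np.sin(yaw)+y*np.cos(yaw),z]
P=[c2w(x,y,20) for y in(64,4,-4,-64) for x in(-61,61)]+[c2w(-75,110,85),c2w(-75,-110,85)]
print(proj(m,P).round(0).tolist())
```

```text
[5.15273189e+02 3.11666923e-01 1.74664452e+02] [ 3.14110406e+00 -3.73511119e-04  3.12936001e+00]
[[353.0, 146.0], [350.0, 263.0], [289.0, 146.0], [293.0, 263.0], [281.0, 146.0], [285.0, 263.0], [218.0, 146.0], [229.0, 262.0], [423.0, 140.0], [131.0, 140.0]]
```

View pics/w2.png

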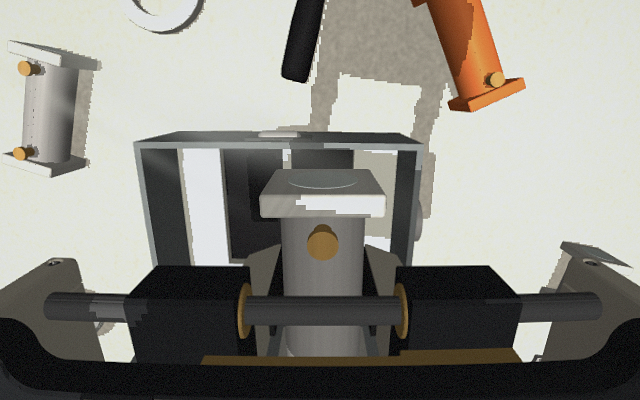

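The wrist view shows the held cell with its near stem at (322,243) and the right well's black floor spanning columns 221–283 at row 150. The front rim corners are near (134,142) and (422,140), close to the prediction.

Run:
```python
from h import *
im=cv2.imread("pics/w2.png",0).astype(int);m=bot.camera_model("wrist")
for r,a,b in((160,120,440),(200,130,300)):
    d=np.diff(im[r,a:b]);i=np.where(abs(d)>25)[0];print(r,[(int(a+k),int(d[k])) for k in i])
for c in (200,240,160):
    d=np.diff(im[120:275,c]);i=np.where(abs(d)>20)[0];print("col",c,[(int(120+k),int(d[k])) for k in i])
print(onz(m,[[221,160],[230,200],[283,160],[350,160]],20).round(1))
```

```text
160 [(134, -33), (135, -54), (141, -74), (177, 65), (178, 35), (219, -77), (220, -45), (223, -28), (282, 137), (287, -64), (290, -63), (291, -27), (352, 48), (353, 57), (395, -28), (396, -88), (415, 98), (435, 83)]
200 [(140, -28), (141, -49), (146, -46), (147, -49), (181, 38), (182, 62), (186, 55), (222, -58), (223, -91), (258, 105), (295, 85)]
col 200 [(130, -79), (131, -28), (141, 34), (147, 51), (148, 32), (264, -70), (265, -108), (266, -43)]
col 240 [(129, -32), (130, -66), (141, 39), (147, -24), (148, -36), (258, 37), (262, 36), (263, 79), (265, -110), (266, -81)]
col 160 [(134, -93), (135, -69), (141, 96), (147, -24), (148, -65), (264, -22)]
[[488.3 -96.4  20. ]
 [528.4 -91.5  20. ]
 [489.2 -36.9  20. ]
 [490.   26.9  20. ]]
```

Call:
servo_tool:
  deltas:
    - [[-0.007,-0.0007,0],[0,0,0]]
    - [[-0.0067,-0.0006,0.01],[0,0,0]]
    - [[0,0,0.02],[0,0,0]]
    - [[0,0,0.025],[0,0,0]]
    - [[0,0,0.02],[0,0,0]]
    - [[0,0,0.02],[0,0,0]]
    - [[0,0,0.015],[0,0,0]]
    - [[0,0,0.01],[0,0,0]]
    - [[0,0,0],[0,0,0]]
    - [[0,0,0],[0,0,0]]

```text
time: 8.75
tool_pos: [529.8, -2.3, 55.3]
tcp_rot: [-3.141, 0.001, 3.128]
contact_force: [0.0, -0.0, -4.1]
grip_width: 39.1
finger_force: 30.0
```

Call:
servo_tool:
  deltas:
    - [[0.0003,0.0008,0.012],[0,0,0]]
    - [[0,0,0.01],[0,0,0]]
    - [[0,0,0.005],[0,0,0]]
    - [[0,0,0.003],[0,0,0]]
    - [[0,0,0],[0,0,0]]
    - [[0,0,0],[0,0,0]]

```text
time: 9.5
tool_pos: [529.2, -1.4, 24.9]
tcp_rot: [3.142, 0.001, 3.128]
contact_force: [0.8, 0.2, -3.7]
grip_width: 39.2
finger_force: 30.0
```

Call:
servo_tool:
  deltas:
    - [[0,0,0.001],[0,0,0]]
    - [[0,0,0.0005],[0,0,0]]
    - [[0,0,0.0005],[0,0,0]]
    - [[0,0,0],[0,0,0]]
    - [[0,0,0],[0,0,0]]

```text
time: 10.12
tool_pos: [529.0, -1.4, 22.8]
tcp_rot: [3.142, 0.0, 3.128]
contact_force: [0.0, -0.1, -3.2]
grip_width: 39.6
finger_force: 30.0
```

Call:
servo_tool:
  deltas:
    - [[0,0,0.0005],[0,0,0]]
    - [[0,0,0.0003],[0,0,0]]
    - [[0,0,0],[0,0,0]]
    - [[0,0,0],[0,0,0]]

```text
time: 10.62
tool_pos: [529.0, -1.4, 22.7]
tcp_rot: [-3.142, 0.0, 3.128]
contact_force: [-2.5, -0.6, 5.7]
grip_width: 39.1
finger_force: 30.0
```

Contact confirmed: the vertical force went from -4 to +6 N. I'll open slightly and lift.

Call:
servo_tool:
  deltas:
    - [[0,0,0],[0,0,0]]
    - [[0,0,0],[0,0,0]]
    - [[0,0,0],[0,0,0]]
    - [[0,0,-0.005],[0,0,0]]
    - [[0,0,-0.015],[0,0,0]]
    - [[0,0,-0.03],[0,0,0]]
    - [[0,0,-0.04],[0,0,0]]
    - [[0,0,-0.04],[0,0,0]]
    - [[0,0,-0.03],[0,0,0]]
    - [[0.02,0,-0.02],[0,0,0]]
    - [[0.02,0,0],[0,0,0]]
    - [[0,0,0],[0,0,0]]
  fingers: 0.56

```text
time: 12.12
tool_pos: [488.3, -0.8, 203.3]
tcp_rot: [-3.141, 0.002, 3.128]
contact_force: [0.7, 0.1, -0.2]
grip_width: 51.8
finger_force: 0.0
```

Run:
```python
from h import *
o=bot.get_obs();m=bot.camera_model("wrist");im=bot.capture("wrist")
print(o["tool_pos"],o["tcp_rot"],o["contact_force"])
for z in(62,54):
    print([(b[0].tolist(),b[2].tolist()) for b in brass(im,m,z)])
go(434,-256.2,200,161.7)
```

```text
[488.33276131  -0.77631311 203.27339429] [-3.14147462e+00  1.51033884e-03  3.12802635e+00] [ 0.68911812  0.10824001 -0.16591487]
[([452.8, 72.7], [386.0, 112.2, 62.0]), ([53.9, 175.0], [469.7, -259.8, 62.0]), ([322.4, 202.6], [501.2, -1.0, 62.0]), ([322.3, 271.4], [574.7, -2.0, 62.0]), ([220.6, 311.1], [622.1, -112.0, 62.0]), ([425.1, 311.0], [624.8, 107.8, 62.0]), ([401.2, 358.2], [688.6, 86.4, 62.0])]
[([452.8, 72.7], [385.4, 115.2, 54.0]), ([53.9, 175.0], [471.4, -266.7, 54.0]), ([322.4, 202.6], [503.7, -1.0, 54.0]), ([322.3, 271.4], [579.2, -2.1, 54.0]), ([220.6, 311.1], [627.9, -115.0, 54.0]), ([425.1, 311.0], [630.7, 110.7, 54.0]), ([401.2, 358.2], [696.2, 88.7, 54.0])]
pos [489.1  -0.9 203. ] shift after turn [ -27.8 -259.7    3. ] rotvec [ 0.   0.1 17.5]
```

Cell A is seated: centre (538,-1.5), spacing 73.5 mm. Next is the right cell.

Call:
servo_tool:
  deltas:
    - [[0,0,0],[0,0,8.75]]
    - [[0,0,0],[0,0,8.75]]
    - [[-0.002,-0.0248,0],[0,0,0]]
    - [[-0.003,-0.039,0],[0,0,0]]
    - [[-0.004,-0.045,0],[0,0,0]]
    - [[-0.004,-0.045,0],[0,0,0]]
    - [[-0.004,-0.045,0],[0,0,0]]
    - [[-0.003,-0.04,0],[0,0,0]]
    - [[-0.0011,-0.02,0],[0,0,0]]
    - [[0,0,0],[0,0,0]]
    - [[0,0,0],[0,0,0]]
  fingers: 1

```text
time: 13.55
tool_pos: [428.3, -252.8, 201.8]
tcp_rot: [3.141, -0.0, 2.823]
contact_force: [-0.6, 0.3, -0.9]
grip_width: 91.6
finger_force: 0.0
```

Run:
```python
from h import *
m=bot.camera_model("wrist");im=bot.capture("wrist")
b=[x for x in brass(im,m,54) if abs(x[2][1]+256)<60 and x[2][0]<520];print(b)
p=sorted([x[2] for x in b],key=lambda v:v[0]);d=p[-1]-p[0];c=(p[-1]+p[0])/2
yaw=180+np.degrees(np.arctan2(d[1],d[0]));g=c-9*d/np.linalg.norm(d)
print(np.linalg.norm(d),c,yaw,g);go(g[0],g[1],14.5,yaw)
```

```text
[(array([321.9, 232.5]), np.int32(118), array([ 471.9, -267.1,   54. ]))]
0.0 [ 471.9 -267.1   54. ] 180.0 [nan nan nan]
pos [ 428.3 -252.5  201.8] shift after turn [nan nan nan] rotvec [  0.   -0.  -18.2]<stdin>:5: RuntimeWarning: invalid value encountered in divide
```

The far stem sits at (322,232), in line with the fingers, so the position is right. Descending.

Call:
servo_tool:
  deltas:
    - [[0,0,0.02],[0,0,0]]
    - [[0,0,0.035],[0,0,0]]
    - [[0,0,0.04],[0,0,0]]
    - [[0,0,0.035],[0,0,0]]
    - [[0,0,0.025],[0,0,0]]
    - [[0,0,0.02],[0,0,0]]
    - [[0,0,0.008],[0,0,0]]
    - [[0,0,0.004],[0,0,0]]
    - [[0,0,0],[0,0,0]]
    - [[0,0,0],[0,0,0]]

```text
time: 14.85
tool_pos: [428.3, -253.5, 15.6]
tcp_rot: [-3.141, 0.001, 2.823]
contact_force: [0.8, 0.1, -0.4]
grip_width: 91.8
finger_force: 0.0
```

Call:
servo_tool:
  deltas:
    - [[0,0,0],[0,0,0]]
    - [[0,0,0],[0,0,0]]
    - [[0,0,0],[0,0,0]]
    - [[0,0,0],[0,0,0]]
    - [[0,0,0],[0,0,0]]
    - [[0,0,0],[0,0,0]]
    - [[0,0,0],[0,0,0]]
    - [[0,0,0],[0,0,0]]
  fingers: 0.2

```text
time: 15.85
tool_pos: [427.9, -253.2, 14.9]
tcp_rot: [3.141, -0.0, 2.823]
contact_force: [0.1, 0.1, -0.5]
grip_width: 39.4
finger_force: 30.0
```

Lift, then turn back by -17.5 deg about tool z.

Call:
servo_tool:
  deltas:
    - [[0,0,-0.005],[0,0,0]]
    - [[0,0,-0.015],[0,0,0]]
    - [[0,0,-0.03],[0,0,0]]
    - [[0,0,-0.035],[0,0,0]]
    - [[0,0,-0.035],[0,0,0]]
    - [[0,0,-0.03],[0,0,0]]
    - [[0,0,-0.01],[0,0,0]]
    - [[0,0,0],[0,0,-8.75]]
    - [[0,0,0],[0,0,-8.75]]
    - [[0,0,0],[0,0,0]]
    - [[0,0,0],[0,0,0]]

```text
time: 17.23
tool_pos: [427.6, -253.0, 174.5]
tcp_rot: [3.141, -0.001, 3.125]
contact_force: [-0.1, 0.7, -3.9]
grip_width: 39.5
finger_force: 30.0
```

Run:
```python
from h import *
o=bot.get_obs();m=bot.camera_model("wrist");im=bot.capture("wrist")
for b in brass(im,m,o["tool_pos"][2]-14.9+54):
    p=R.from_euler("xyz",o["tcp_rot"]).inv().apply(b[2]-o["tool_pos"])
    if abs(p[1])<20:print(b[0],b[1],p.round(1))
# well_right centre = (537.1,-69); cell centre 9 mm ahead of the TCP
go(528,-69.2,175,179.2)
```

```text
[322.6 242.9] 845 [ 27.9   0.1 -39.1]
pos [ 427.7 -253.1  174.5] shift after turn [-97.7 185.3  -0.5] rotvec [ 0.  -0.  -0.1]
```

Call:
servo_tool:
  deltas:
    - [[-0.007,0.014,0],[0,0,0]]
    - [[-0.014,0.026,0],[0,0,0]]
    - [[-0.016,0.03,0],[0,0,0]]
    - [[-0.016,0.03,0],[0,0,0]]
    - [[-0.016,0.03,0],[0,0,0]]
    - [[-0.014,0.026,0],[0,0,0]]
    - [[-0.01,0.018,0],[0,0,0]]
    - [[-0.0047,0.0103,0],[0,0,0]]
    - [[0,0,0],[0,0,0]]
    - [[0,0,0.01],[0,0,0]]
    - [[0,0,0.025],[0,0,0]]
    - [[0,0,0.025],[0,0,0]]
    - [[0,0,0.02],[0,0,0]]
    - [[0,0,0.01],[0,0,0]]
    - [[0,0,0],[0,0,0]]
    - [[0,0,0],[0,0,0]]

```text
time: 19.27
tool_pos: [528.5, -70.6, 85.6]
tcp_rot: [-3.141, 0.001, 3.128]
contact_force: [0.5, -0.4, -3.7]
grip_width: 39.1
finger_force: 30.0
```

Call:
servo_tool:
  deltas:
    - [[0.0004,0.0006,0.012],[0,0,0]]
    - [[0,0,0.018],[0,0,0]]
    - [[0,0,0.014],[0,0,0]]
    - [[0,0,0.009],[0,0,0]]
    - [[0,0,0.005],[0,0,0]]
    - [[0,0,0.002],[0,0,0]]
    - [[0,0,0],[0,0,0]]
    - [[0,0,0],[0,0,0]]

```text
time: 20.27
tool_pos: [528.0, -69.7, 25.3]
tcp_rot: [-3.141, 0.001, 3.128]
contact_force: [0.2, -0.7, -3.5]
grip_width: 39.5
finger_force: 30.0
```

Call:
servo_tool:
  deltas:
    - [[0,0,0.001],[0,0,0]]
    - [[0,0,0.0005],[0,0,0]]
    - [[0,0,0.0005],[0,0,0]]
    - [[0,0,0],[0,0,0]]
    - [[0,0,0],[0,0,0]]

```text
time: 20.9
tool_pos: [527.7, -69.6, 22.9]
tcp_rot: [3.142, 0.0, 3.128]
contact_force: [-1.3, -0.5, -3.4]
grip_width: 39.5
finger_force: 30.0
```

Call:
servo_tool:
  deltas:
    - [[0,0,0.0005],[0,0,0]]
    - [[0,0,0.0003],[0,0,0]]
    - [[0,0,0],[0,0,0]]
    - [[0,0,0],[0,0,0]]

```text
time: 21.4
tool_pos: [527.7, -69.7, 22.8]
tcp_rot: [-3.142, 0.0, 3.128]
contact_force: [-2.9, 0.6, 4.8]
grip_width: 39.3
finger_force: 30.0
```

Contact again. Release and lift.

Call:
servo_tool:
  deltas:
    - [[0,0,0],[0,0,0]]
    - [[0,0,0],[0,0,0]]
    - [[0,0,0],[0,0,0]]
    - [[0,0,-0.005],[0,0,0]]
    - [[0,0,-0.015],[0,0,0]]
    - [[0,0,-0.03],[0,0,0]]
    - [[0,0,-0.04],[0,0,0]]
    - [[0,0,-0.04],[0,0,0]]
    - [[0,0,-0.03],[0,0,0]]
    - [[0.03,0,-0.02],[0,0,0]]
    - [[0.03,0,0],[0,0,0]]
    - [[0,0,0],[0,0,0]]
  fingers: 0.52

```text
time: 22.9
tool_pos: [466.4, -68.7, 203.6]
tcp_rot: [-3.141, 0.001, 3.128]
contact_force: [-0.3, -0.3, -0.1]
grip_width: 47.7
finger_force: 0.0
```

Run:
```python
from h import *
o=bot.get_obs();m=bot.camera_model("wrist");im=bot.capture("wrist");cv2.imwrite("pics/w3.png",im[...,::-1])
print(o["tool_pos"])
print([(b[0].tolist(),b[2].tolist()) for b in brass(im,m,62) if 480<b[2][0]<600])
im=bot.capture("scene");cv2.imwrite("pics/s3.png",cv2.resize(im[80:320,230:480,::-1],None,fx=2.4,fy=2.4))
```

```text
[466.42966947 -68.67541487 203.56779129]
[([322.4, 222.8], [499.9, -69.2, 62.0]), ([392.8, 223.0], [501.0, -0.9, 62.0]), ([322.2, 289.3], [574.0, -70.4, 62.0])]
```

View pics/s3.png

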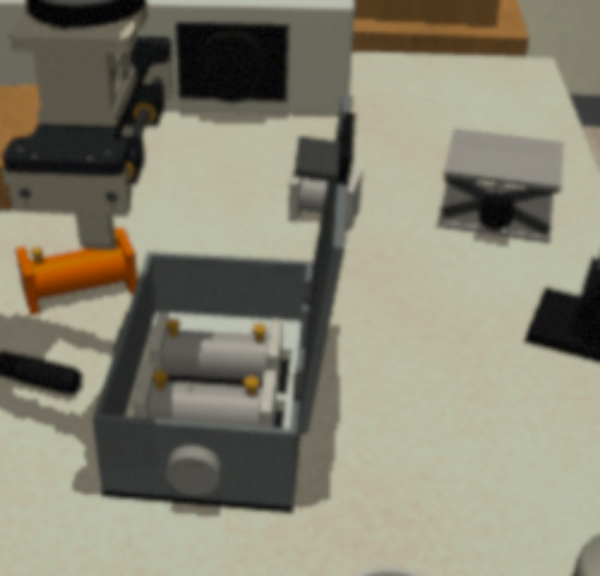

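Both cells are seated: stems lie along y≈-1.5 and y≈-70, upright, at 73–74 mm spacing and the expected height. The lid stands slightly past upright, about 1.67 rad. Next I go over the lid with the fingers shut, to come down behind the tab.

Call:
servo_tool:
  deltas:
    - [[0,0,-0.02],[0,0,0]]
    - [[0,0,-0.04],[0,0,0]]
    - [[0,0,-0.04],[0,0,0]]
    - [[0,0,-0.01],[0,0,0]]
    - [[-0.015,0.0026,0],[0,0,0]]
    - [[-0.03,0.005,0],[0,0,0]]
    - [[-0.035,0.006,0],[0,0,0]]
    - [[-0.035,0.006,0],[0,0,0]]
    - [[-0.035,0.006,0],[0,0,0]]
    - [[-0.03,0.005,0],[0,0,0]]
    - [[-0.02,0.004,0],[0,0,0]]
    - [[-0.008,0.002,0],[0,0,0]]
    - [[0,0,0],[0,0,0]]
    - [[0,0,0],[0,0,0]]
  fingers: 0

```text
time: 24.75
tool_pos: [675.7, -35.1, 311.9]
tcp_rot: [3.141, -0.001, 3.128]
contact_force: [0.7, 0.2, 0.8]
grip_width: 0.6
finger_force: 0.0
```

Run:
```python
from h import *
o=bot.get_obs();print(o["tool_pos"],o["tcp_rot"],o["joint_positions"].round(2))
im=bot.capture("scene");cv2.imwrite("pics/s4.png",cv2.resize(im[0:240,230:480,::-1],None,fx=2.4,fy=2.4))
th=np.linspace(1.6,0.1,21)
X=612.5-172*np.cos(th)+8*np.sin(th)+10;Z=85+172*np.sin(th)+8*np.cos(th)
print(np.c_[th,X,Z].round(1)[[0,-1]].tolist());print(np.c_[-np.diff(X),-np.diff(Z)].round(1).tolist())
```

```text
[675.73287952 -35.11703329 311.92458683] [ 3.14149666e+00 -5.27914912e-04  3.12797940e+00] [-0.17  0.61  0.86  0.    1.67 -1.72]
[[1.6, 635.5, 256.7], [0.1, 452.2, 110.1]]
[[12.9, -0.5], [12.9, 0.5], [12.8, 1.4], [12.7, 2.4], [12.5, 3.3], [12.2, 4.3], [11.8, 5.2], [11.4, 6.0], [10.9, 6.9], [10.4, 7.7], [9.8, 8.4], [9.1, 9.1], [8.4, 9.8], [7.6, 10.4], [6.8, 10.9], [6.0, 11.4], [5.1, 11.8], [4.2, 12.2], [3.3, 12.5], [2.4, 12.7]]
```

View pics/s4.png

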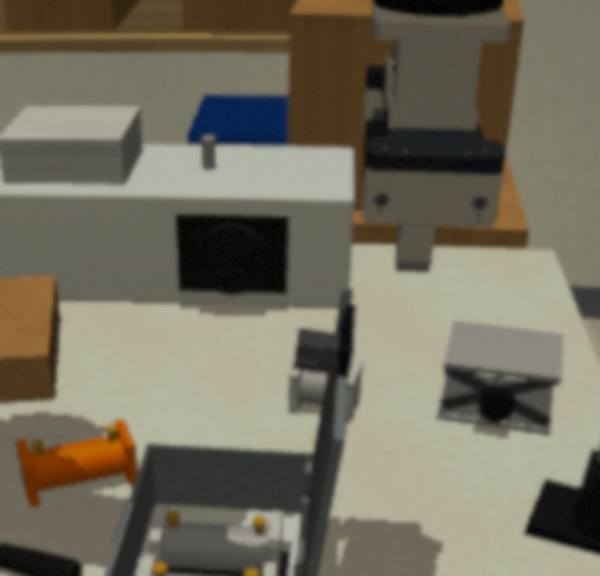

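The scene view shows the closed fingertips at crop (415,270), clear behind the tab at (347,300). I'll lower them and then push forward.

Call:
servo_tool:
  deltas:
    - [[0,0,0.01],[0,0,0]]
    - [[0,0,0.02],[0,0,0]]
    - [[0,0,0.02],[0,0,0]]
    - [[0,0,0.005],[0,0,0]]
    - [[0.01,0,0],[0,0,0]]
    - [[0.015,0,0],[0,0,0]]
    - [[0.015,0,0],[0,0,0]]
    - [[0.013,0,0],[0,0,0]]
    - [[0.013,0,0],[0,0,0]]
    - [[0.013,0,0.0014],[0,0,0]]

```text
time: 26.05
tool_pos: [597.3, -33.9, 256.7]
tcp_rot: [3.142, 0.003, 3.128]
contact_force: [1.3, 0.3, 0.6]
grip_width: 0.5
finger_force: 0.7
```

Call:
servo_tool:
  deltas:
    - [[0.0127,0,0.0024],[0,0,0]]
    - [[0.0125,0,0.0033],[0,0,0]]
    - [[0.0122,0,0.0043],[0,0,0]]
    - [[0.0118,0,0.0052],[0,0,0]]
    - [[0.0114,0,0.006],[0,0,0]]
    - [[0.0109,0,0.0069],[0,0,0]]
    - [[0.0104,0,0.0077],[0,0,0]]
    - [[0.0098,0,0.0084],[0,0,0]]
    - [[0,0,0],[0,0,0]]

```text
time: 27.18
tool_pos: [505.0, -32.8, 211.9]
tcp_rot: [-3.142, 0.0, 3.128]
contact_force: [0.3, 0.2, 0.4]
grip_width: 0.2
finger_force: 0.0
```

Call:
servo_tool:
  deltas:
    - [[0.0091,0,0.0091],[0,0,0]]
    - [[0.0084,0,0.0098],[0,0,0]]
    - [[0.0076,0,0.0104],[0,0,0]]

```text
time: 27.55
tool_pos: [480.2, -32.5, 182.0]
tcp_rot: [-3.141, 0.001, 3.128]
contact_force: [0.4, -0.6, -0.3]
grip_width: 0.5
finger_force: 0.3
```

Run:
```python
from h import *
im=bot.capture("scene");cv2.imwrite("pics/s5.png",cv2.resize(im[80:320,230:480,::-1],None,fx=2.4,fy=2.4))
```

View pics/s5.png

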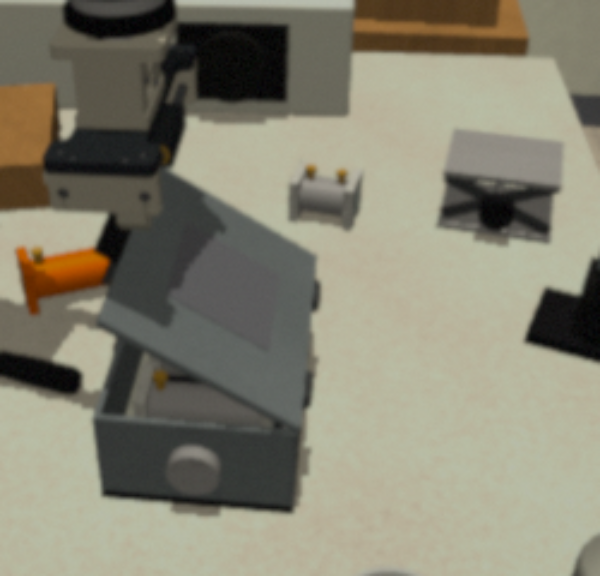

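The lid follows the fingertips and is about half shut. Continuing.

Call:
servo_tool:
  deltas:
    - [[0.0068,0,0.0109],[0,0,0]]
    - [[0.006,0,0.0114],[0,0,0]]
    - [[0.0051,0,0.0118],[0,0,0]]
    - [[0.0042,0,0.0122],[0,0,0]]
    - [[0.006,0,0.01],[0,0,0]]
    - [[0.003,0,0.007],[0,0,0]]
    - [[0,0,0],[0,0,0]]

```text
time: 28.48
tool_pos: [448.7, -31.9, 118.4]
tcp_rot: [3.141, -0.001, 3.128]
contact_force: [-1.0, 0.3, 1.0]
grip_width: 0.8
finger_force: 0.0
```

Now a slow press in 1–2 mm rows.

Call:
servo_tool:
  deltas:
    - [[0.003,0,0.004],[0,0,0]]
    - [[0.001,0,0.004],[0,0,0]]
    - [[0,0,0.003],[0,0,0]]
    - [[0,0,0.002],[0,0,0]]
    - [[0,0,0.002],[0,0,0]]
    - [[0,0,0],[0,0,0]]

```text
time: 29.22
tool_pos: [444.6, -32.0, 104.3]
tcp_rot: [-3.142, -0.001, 3.128]
contact_force: [-3.9, 0.2, 5.4]
grip_width: 0.4
finger_force: 2.8
```

Call:
servo_tool:
  deltas:
    - [[0,0,0.002],[0,0,0]]
    - [[0,0,0.002],[0,0,0]]
    - [[0,0,0.002],[0,0,0]]
    - [[0,0,0],[0,0,0]]

```text
time: 29.72
tool_pos: [445.4, -31.9, 97.7]
tcp_rot: [3.141, 0.0, 3.128]
contact_force: [-0.3, -0.3, -0.6]
grip_width: 0.3
finger_force: 0.0
```

Call:
servo_tool:
  deltas:
    - [[0,0,0.002],[0,0,0]]
    - [[0,0,0.0015],[0,0,0]]
    - [[0,0,0.001],[0,0,0]]
    - [[0,0,0.0008],[0,0,0]]
    - [[0,0,0],[0,0,0]]

```text
time: 30.35
tool_pos: [445.3, -31.9, 93.1]
tcp_rot: [-3.142, 0.0, 3.128]
contact_force: [-1.7, -0.2, 6.7]
grip_width: 0.5
finger_force: 3.3
```

Contact at 93.1 mm, which matches the fully shut height. One firm push, then I retreat and check.

Call:
servo_tool:
  deltas:
    - [[0,0,0.0005],[0,0,0]]
    - [[0,0,0.0005],[0,0,0]]
    - [[0,0,0],[0,0,0]]
    - [[0,0,-0.01],[0,0,0]]
    - [[0,0,-0.03],[0,0,0]]
    - [[0,0,-0.04],[0,0,0]]
    - [[0.01,-0.04,-0.04],[0,0,0]]
    - [[0.01,-0.05,-0.02],[0,0,0]]
    - [[0,-0.05,0],[0,0,0]]
    - [[0,-0.05,0],[0,0,0]]
    - [[0,-0.03,0],[0,0,0]]
    - [[0,0,0],[0,0,0]]
    - [[0,0,0],[0,0,0]]
    - [[0,0,0],[0,0,0]]

```text
time: 32.1
tool_pos: [422.4, -250.6, 231.7]
tcp_rot: [3.141, 0.0, 3.129]
contact_force: [0.1, -0.2, -0.9]
grip_width: 0.2
finger_force: 0.0
```

Run:
```python
from h import *
print(bot.get_obs()["contact_force"])
im=bot.capture("scene");a=im[:,:,::-1]
b=bot.capture("top")[:,:,::-1][90:290,170:470]
cv2.imwrite("pics/s6.png",np.vstack([cv2.resize(a[130:400,200:500],(444,400)),cv2.resize(b,(444,198))[:198]]))
```

```text
[ 0.08184681 -0.17233695 -0.88115563]
```

View pics/s6.png

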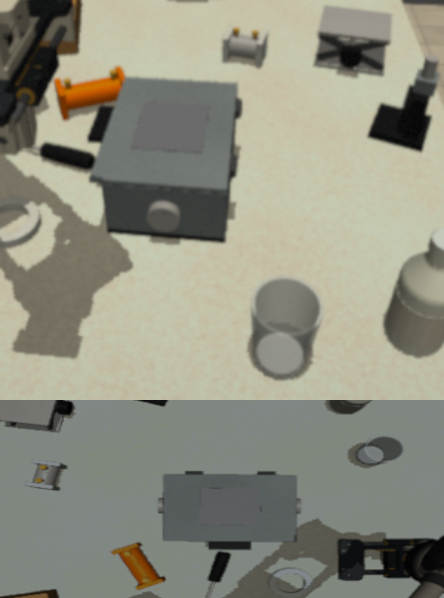

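The lid lies flat on the box at (170,130) and stays shut with the arm clear. The short cell at (245,45) and the beaker at (283,325) have not moved.

```bash
python3 -c "
from plant import bot
print(bot.close_job())"
```

```text
the job is handed in; nothing more can be done
None
```

Both long cells lie in their wells with stems up, the lid is pressed shut past its catch and stayed shut, the short cell and beaker weren't touched, and the job was handed in at about 32 s (the hand-in returned no verdict).

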